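Close a loaded microcentrifuge and set its dial

TASK

The microcentrifuge is loaded. Swing its lid down and press it at the front edge until the spring catch snaps and the lid is fully shut - press firmly, but stop as soon as it is home and do not force the lid. Then, with the lid shut, turn the dial on the sloping panel to 6 so that it rests in that click position, and leave the bottle and the brass weight beside the machine where they stand.

Things in the scene. Friction and masses are not known exactly. Their poses are not given: they have to be found in the camera images.
- centrifuge: white benchtop microcentrifuge, fixed; 222 mm deep (x -136 at its front to +86), 170 wide (y), housing 85 high. Origin: on the worktop, under the bowl. Its front, with the dial, faces its own -x; z is up. The control panel slopes 35 degrees: in this frame its outward normal is (-0.574, 0, 0.819), its up-slope direction (0.819, 0, 0.574).
- lid: grey lid with a round clear window, 148 mm long, 164 wide, 16 thick. Origin on its hinge axis, along y. In its own frame it reaches from x = -138 (front edge) to +10 and from z = -6 to +10 (outer face). Shut, its axes are those of the centrifuge; opening turns it about y, front edge up. A stiff hinge: it stays where it is left. More than 40 N from the gripper counts as forcing it.
- lid_hinge (a point): point of the hinge axis on the machine's centre line, at (62, 0, 92) mm in the centrifuge's frame
- lid_front (a point): point on the lid's outer face, on its centre line, 118.5 mm from the hinge and 20 mm behind the front edge: the flat place to press, 35 mm deep between window and edge; 102 mm above the worktop when shut
- lid_angle (a joint): opening of the lid in rad: 0 fully shut, 1.45 fully open, 0.9 to 1.3 at the start. A striker under its front edge meets a spring roller, which holds the lid off at about 0.07 rad; about 13 N straight down at lid_front pushes past it, and from about 0.02 rad the lid snaps shut by itself against a rigid stop
- dial_angle (a joint): dial in rad: 0 at the figure 0, growing clockwise as seen facing the panel, 0.5236 (30 degrees) a figure, stop at 8 (4.19); 6 is 3.142. A spring roller pulls it into the nearest figure; about 0.12 N m moves it to the next. It stands at 0, 1 or 2 at the start
- dial_grip (a point): black fluted round knob, 32 mm in diameter, 25 mm out of the panel, on a 37 mm skirt 4 mm high, with a white pointer line. Point on its axis (the panel's normal), 14 mm above the panel. White figures 0 to 8 round it: 4 is straight up the slope, 0 is 120 degrees anticlockwise, 6 is 60 and 8 is 120 degrees clockwise from there
- bottle_brown_mid (a point): centre of a brown glass bottle with a black cap, 51 mm in diameter, 106 high, upright near the machine's left front; to be left alone
- brass_weight_mid (a point): centre of a brass balance weight, 27 mm in diameter, 34 high, right of the machine; to be left alone

How it is judged:
On the way, in this order (a step that is already met when the one before it is completed fails the run):
1. the lid is pressed fully shut, past its catch (value of joint lid_angle below 0.012 rad), for 0.3 s.
2. with the lid shut, the dial stands at 6 (value of joint lid_angle below 0.012 rad and value of joint dial_angle between 3.02 and 3.26 rad), for 0.2 s.
At the end, for the whole second after the job is handed in: The lid is fully shut behind its catch (lid_angle under 0.012 rad) and the dial rests at 6 (dial_angle within 0.12 rad of 3.14) (all of step 2); the robot touches nothing.
It fails at once if the lid is forced: more than 40 N from the gripper or arm on it (contact force between any of the fingers, the arm and lid above 40 N).
It fails at once if the brown bottle is moved more than 30 mm (distance of bottle_brown_mid from where it was at the start of the episode above 0.03 m).
It fails at once if the brass weight is moved more than 30 mm (distance of brass_weight_mid from where it was at the start of the episode above 0.03 m).
It also fails if it takes over 61 s, if anything falls off the work surface, if the arm or the gripper's body presses on something with over 40 N, if the wrist force passes 120 N, or if a joint passes its speed limit or range.

ROBOT

A 6-joint arm with a two-finger parallel gripper is mounted at the origin on a cart in front of the work surface, level with it; the furniture and walls round the work are solid. World frame = base frame: x ahead of the robot, y to its left, z up, the work surface at z = 0. Lengths are in m, angles in rad, forces in N, time in s.
With the tool pointing down it reaches from about 0.375 to 0.975 m from the base axis. Payload 3.8 kg.
Tool frame: the origin (TCP) lies midway between the tips of the shut fingers; the grasp point (between the pads) lies 19 mm behind it; z points along the fingers, y is the line along which they close (so a half turn about z gives the same grasp; the last joint's range is limited). The gripper opens to 85 mm and grips with 20 to 120 N. Pads are 22 mm wide; open, the fingers measure 114 mm over their backs; the gripper's body (76 mm by 85 mm) begins 54 mm behind the grasp point. The pads swing forward as they close: fully open they stand 13 mm farther back than shut.
Start: joints at [1.174, 0.264, 1.604, -0, 1.274, -0.037], TCP at [0.238, 0.632, 0.231] pointing down, gripper open.
Joint ranges: [-2.63, 2.63], [-0.94, 2.18], [0.31, 2.57], [-1.31, 4.45], [0, 2.66], [-2.55, 2.55]. Speed limits (rad/s): [2.57, 2.57, 3.14, 3.14, 3.14, 3.14].

INTERFACE

Orientations are given as a rotation vector (axis times angle).
In Python, from workcell import sensors, viewer, job gives the robot as it stands.
- The arm moves only by the shell command python3 -m inch 'ROWS' [FORCE]. ROWS is JSON, one flat list of numbers, 7 for each row, row after row: the shift along the tool's x, y, z in mm, then the turn, a rotation vector about the tool's x, y, z in degrees, then the finger opening in mm, from 0 to 85.4. A call has exactly 8 rows; each row shifts and turns the commanded pose from where the row before left it, along the tool's axes as they then stand; what a row does not reach is not made up. A row lasts 1/10 s, in which the tool goes at most 50 mm and 8.59 degrees, less where a joint would pass 70% of its speed; a pose out of reach is approached as far as the arm can. A call is refused whole if a number of a shift passes 50 or a number of a turn 8.59, either way. A call with a gripper value outside its range is refused whole. The fingers move at their own pace and stop on an object; FORCE is the grip in N (left out, the last holds). Time passes only in rows, so rows that do not move let the fingers close, or fill a call up. It gives the time, the measured TCP pose, the force, the opening and the grip force at its end, in the units of the state.
- sensors.read_state(): the state, without advancing time (a new reading comes with each control period).
- viewer.read_camera(name): name is "scene" or "top" or "wrist"; returns the picture (400x640x3 uint8, red, green, blue); there is no depth.
- viewer.camera_params(name): a dict with "K" (3x3 intrinsics, pixels), "world_to_cam" (4x4, takes a point from world to camera coordinates). Camera axes: x right, y down, z forward; pixel columns grow to the right and rows downward; lengths in m; the calibration is good to about 2 mm. A picture is of the moment at which its call begins: read the wrist's pose just before it. camera_params takes no time and is no camera call; for the wrist camera it gives the pose at the moment of the call.
- job.finish_job(): hands the job in; it is judged then, once.
The state is a dict: "time": time; "q": joint angles; "joint_vel": joint speeds; "joint_torque": joint torques, N m; "tool_pos": TCP position; "tcp_rot": TCP orientation; "wrist_force": force on the tool from outside, world axes, zero at the start; "torque": the same for the moment, N m; "width": opening from 0.0 (shut) to 1.0 (fully open); "grip_force": force on a finger pad.
Only numpy, scipy, OpenCV 4.12 (cv2) and the standard library are available. Lean on these libraries where they do the work, as an engineer would, in place of code of your own. Each camera call takes 0.05 s, during which the arm holds its last target. There are 200 camera calls.

## Working session

There is one attempt and no reset: what is moved stays moved. The work goes in short steps, Python scripts to look and compute and a shell command to move; the robot and the scene stay as the last step left them, time stands still between calls to the robot, and variables do not carry over. Pictures are saved under pics/ and viewed, at most 10 in all, crops included, and the job is handed in when it is done.

```bash
mkdir -p pics; ls; python3 - <<'E'
from workcell import sensors, viewer
import cv2
s=sensors.read_state(); print({k:s[k] for k in('time','tool_pos','tcp_rot','wrist_force','width')})
for n in("scene","top"):
    im=viewer.read_camera(n); cv2.imwrite(f"pics/{n}1.png",im[:,:,::-1]); p=viewer.camera_params(n); print(n,p["K"],p["world_to_cam"])
E
```

```text
pics
{'time': 0.0, 'tool_pos': array([0.23741661, 0.6310818 , 0.22992922]), 'tcp_rot': array([-0.5620961 , -3.09041281,  0.00344913]), 'wrist_force': array([ 0.8312179 , -0.76170966,  0.04394125]), 'width': 0.9989844158896418}
scene [[467.49629707   0.         320.13292009]
 [  0.         467.49629707 198.69555593]
 [  0.           0.           1.        ]] [[ 0.7723152  -0.63508792 -0.01387683 -0.59953037]
 [-0.39013274 -0.45696482 -0.799362    0.14039804]
 [ 0.50132392  0.62277323 -0.60068946  0.7933707 ]
 [ 0.          0.          0.          1.        ]]
top [[370.1996468    0.         313.09565208]
 [  0.         370.1996468  202.12640478]
 [  0.           0.           1.        ]] [[ 0.00402074 -0.99952756  0.03047116 -0.28847274]
 [-0.98118193 -0.00982564 -0.19283535  0.54551842]
 [ 0.19304364 -0.02912241 -0.98075789  0.8347955 ]
 [ 0.          0.          0.          1.        ]]
```

View pics/scene1.png

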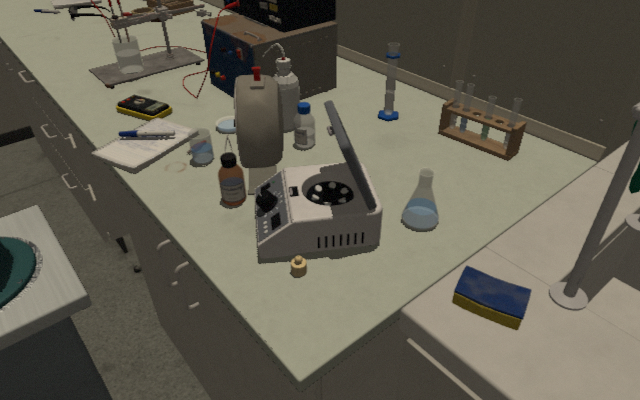

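View pics/top1.png

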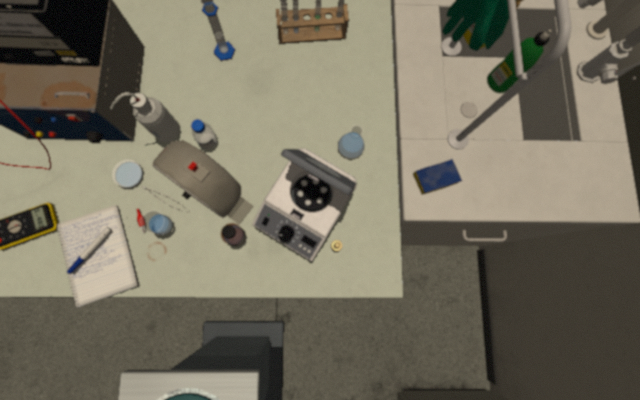

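The scene view shows the centrifuge with its lid open around (320,190), the bottle at (232,180) and the weight at (299,266). In the top view the bowl is at (311,193), the dial at (287,233), the bottle at (233,235) and the weight at (337,246). I'll take enlarged crops to get accurate points.

```bash
python3 - <<'E'
import cv2,numpy as np
from workcell import viewer
a=cv2.imread("pics/scene1.png")[90:290,220:400]; b=cv2.imread("pics/top1.png")[130:280,215:375]
a=cv2.resize(a,None,fx=3,fy=3,interpolation=cv2.INTER_CUBIC);b=cv2.resize(b,None,fx=4.5,fy=4,interpolation=cv2.INTER_CUBIC)
b=cv2.resize(cv2.imread("pics/top1.png")[130:280,215:375],None,fx=4,fy=4,interpolation=cv2.INTER_CUBIC)
cv2.imwrite("pics/sc.png",cv2.convertScaleAbs(a,alpha=1.4));cv2.imwrite("pics/tc.png",cv2.convertScaleAbs(b,alpha=1.4))
for n in("scene","top"):
    p=viewer.camera_params(n); c=p["world_to_cam"]@np.array([.238,.632,.231,1]); print(n,(p["K"]@c[:3]/c[2])[:2])
E
```

```text
scene [-8.33056602 28.15413524]
top [-218.04468925  354.24177481]
```

View pics/sc.png

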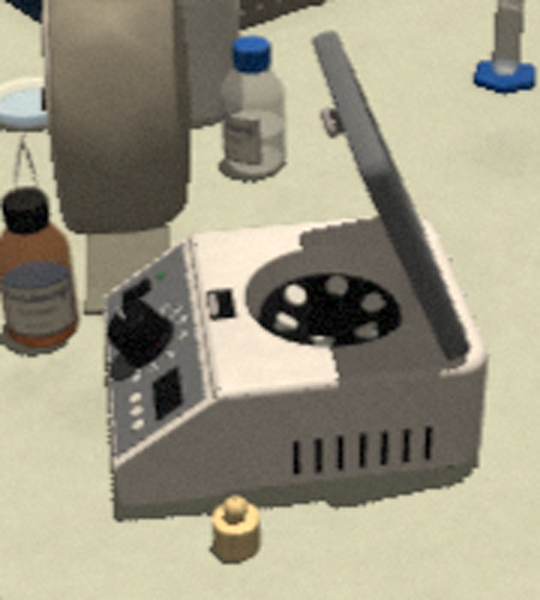

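View pics/tc.png

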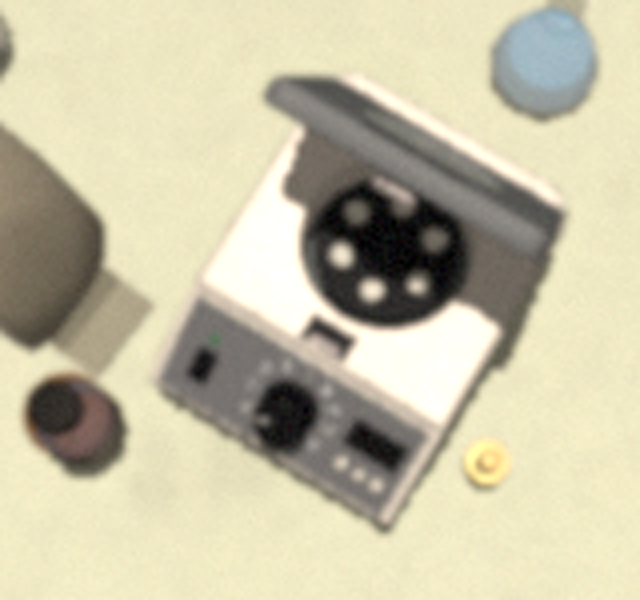

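```bash
cat >h.py <<'E'
import numpy as np,cv2
from workcell import viewer,sensors
from scipy.optimize import least_squares
from scipy.spatial.transform import Rotation as R
def proj(n,P,p=None):
    p=p or viewer.camera_params(n); c=np.atleast_2d(P)@p["world_to_cam"][:3,:3].T+p["world_to_cam"][:3,3]
    return (c@p["K"].T)[:,:2]/c[:,2:]
def c2w(P,x,y,yaw): return R.from_euler('z',yaw).apply(np.atleast_2d(P))+[x,y,0]
def lid(P,a): return R.from_euler('y',a).apply(np.atleast_2d(P))+[.062,0,.092]
E
python3 - <<'E'
from h import *
pt=lambda u,v:(215+u/4,130+v/4); ps=lambda u,v:(220+u/3,90+v/3)
P={n:viewer.camera_params(n) for n in("top","scene")}
def model(t):
    x,y,yaw,a,xs,zf,dx,dy,dz=t[:9]
    D=lambda h:np.array([xs,dy,.085])+dx*np.array([-.819,0,-.574])+h*np.array([-.574,0,.819])
    # dx: distance down slope from top edge
    L=lambda *p:lid(p,a)[0]
    rows=[("top",(xs,.085,.085),pt(205,287)),("top",(xs,-.085,.085),pt(437,425)),
     ("top",(-.136,.085,zf),pt(160,380)),("top",(-.136,-.085,zf),pt(387,522)),
     ("scene",(xs,.085,.085),ps(190,235)),("scene",(xs,-.085,.085),ps(213,392)),
     ("scene",(-.136,-.085,zf),ps(117,462)),("scene",(-.136,-.085,0),ps(116,518)),
     ("scene",(.086,-.085,.0),ps(474,475)),
     ("top",L(-.138,.082,.002),pt(268,95)),("top",L(-.138,-.082,.002),pt(540,240)),("scene",L(-.138,-.082,.002),ps(328,38)),
     ("top",D(.025),pt(285,412)),("scene",D(.025),ps(137,326))]
    return np.array([proj(n,c2w(p,x,y,yaw)[0],P[n])[0]-q for n,p,q in rows])
r=least_squares(lambda t:model(t).ravel(),[.55,0,-.5,1.1,-.06,.03,.04,0,0],loss='soft_l1')
print(r.x.round(4)); print(model(r.x).round(1))
x,y,yaw,a,xs,zf,dx,dy,_=r.x
D=np.array([xs,dy,.085])+dx*np.array([-.819,0,-.574])
print("dial base in machine",D.round(4),"grip world",c2w(D+.014*np.array([-.574,0,.819]),x,y,yaw).round(4))
print("lid_front now",c2w(lid((-.1185,0,.01),a),x,y,yaw).round(4),"shut",c2w(lid((-.1185,0,.01),0),x,y,yaw).round(4),"hinge",c2w((.062,0,.092),x,y,yaw).round(4))
s=sensors.read_state(); print(R.from_rotvec(s["tcp_rot"]).as_matrix().round(3))
print("slope check", np.degrees(np.arctan2(.085-zf,xs+.136)))
def ray(n,uv,z):
    p=P[n];W=p["world_to_cam"];d=W[:3,:3].T@np.linalg.inv(p["K"])@[*uv,1];o=-W[:3,:3].T@W[:3,3];return o+d*(z-o[2])/d[2]
print("bottle cap",ray("top",pt(55,405),.106).round(3),"weight",ray("top",pt(488,460),.034).round(3),"topcam",ray("top",(320,200),.8))
E
```

```text
[ 0.5659 -0.2793 -0.5403  1.1565 -0.0741  0.0422  0.0305 -0.0034  0.    ]
[[-2.7 -1.8]
 [ 1.9  1.7]
 [-3.6 -0.1]
 [-0.1  1.5]
 [-0.2 -2.3]
 [ 0.8  0.3]
 [-2.1  0.2]
 [ 0.5 -0.7]
 [ 4.4 -0.4]
 [-1.8 -0.5]
 [ 0.5  5. ]
 [12.1 43.1]
 [ 0.5  1. ]
 [-0.4 -5.4]]
dial base in machine [-0.0991 -0.0034  0.0675] grip world [[ 0.4723 -0.2272  0.079 ]]
lid_front now [[ 0.586  -0.2914  0.2045]] shut [[ 0.5174 -0.2503  0.102 ]] hinge [[ 0.6191 -0.3112  0.092 ]]
[[-0.936  0.352 -0.001]
 [ 0.352  0.936 -0.002]
 [ 0.    -0.002 -1.   ]]
slope check 34.68077413242669
bottle cap [ 0.47  -0.096  0.106] weight [ 0.447 -0.344  0.034] topcam [ 0.40220251 -0.26513203  0.8       ]
```

```bash
python3 - <<'E'
from h import *
pt=lambda u,v:(215+u/4,130+v/4); ps=lambda u,v:(220+u/3,90+v/3)
P={n:viewer.camera_params(n) for n in("top","scene")}
def model(t):
    x,y,yaw,a,xs,zf,dx,dy,w=t[:9]
    D=lambda h:np.array([xs,dy,.085])+dx*np.array([-.819,0,-.574])+h*np.array([-.574,0,.819])
    L=lambda *p:lid(p,a)[0]
    rows=[("top",(xs,w,.085),pt(205,287)),("top",(xs,-w,.085),pt(437,425)),
     ("top",(-.136,w,zf),pt(160,380)),("top",(-.136,-w,zf),pt(387,522)),
     ("scene",(xs,w,.085),ps(190,235)),("scene",(xs,-w,.085),ps(213,392)),
     ("scene",(-.136,-w,zf),ps(117,462)),
     ("top",L(-.138,.082,.002),pt(268,95)),("top",L(-.138,-.082,.002),pt(540,240)),("scene",L(-.138,.082,.002),ps(325,38)),
     ("top",D(.025),pt(285,412)),("scene",D(.025),ps(137,326))]
    return np.array([proj(n,c2w(p,x,y,yaw)[0],P[n])[0]-q for n,p,q in rows])
r=least_squares(lambda t:model(t).ravel(),[.55,-.28,-.5,1.1,-.06,.03,.04,0,.08],loss='soft_l1')
print(r.x.round(4)); print(model(r.x).round(1))
x,y,yaw,a,xs,zf,dx,dy,_=r.x
D=np.array([xs,dy,.085])+dx*np.array([-.819,0,-.574])
print("dial base in machine",D.round(4),"grip world",c2w(D+.014*np.array([-.574,0,.819]),x,y,yaw).round(4))
print("lid_front now",c2w(lid((-.1185,0,.01),a),x,y,yaw).round(4),"shut",c2w(lid((-.1185,0,.01),0),x,y,yaw).round(4),"hinge",c2w((.062,0,.092),x,y,yaw).round(4))
im=cv2.resize(cv2.imread("pics/top1.png")[130:280,215:375],None,fx=4,fy=4); im2=cv2.resize(cv2.imread("pics/scene1.png")[90:290,220:400],None,fx=3,fy=3)
def dr(img,n,pts,f,o):
    q=((proj(n,c2w(pts,x,y,yaw),P[n])-o)*f).astype(int); cv2.polylines(img,[q],True,(0,0,255),1)
for img,n,f,o in((im,"top",4,(215,130)),(im2,"scene",3,(220,90))):
    for z in(.002,.085): dr(img,n,[[-.136 if z<.01 else xs,.085,z],[-.136 if z<.01 else xs,-.085,z],[.086,-.085,z],[.086,.085,z]],f,o)
    for z in(-.006,.01): dr(img,n,lid([[-.138,.082,z],[-.138,-.082,z],[.01,-.082,z],[.01,.082,z]],a),f,o)
cv2.imwrite("pics/ov.png",np.hstack([im[:600,:],im2[:600,:]])[:, :][::1][:600]); b=cv2.imread("pics/ov.png"); cv2.imwrite("pics/ov.png",cv2.resize(b,(800,int(b.shape[0]*800/b.shape[1]))))
E
```

```text
[ 0.5683 -0.2832 -0.5407  1.1534 -0.0783  0.0393  0.0304 -0.0014  0.0798]
[[-0.1 -0.2]
 [ 0.7  1.1]
 [ 0.   0.2]
 [-0.4 -0.7]
 [ 0.1 -0.3]
 [ 0.6 -0.8]
 [ 0.3 -0.1]
 [ 0.1 -1.4]
 [ 2.4  4. ]
 [-1.5 -2.5]
 [ 0.5  1. ]
 [-0.4 -5.4]]
dial base in machine [-0.1032 -0.0014  0.0676] grip world [[ 0.4723 -0.2272  0.079 ]]
lid_front now [[ 0.5881 -0.2951  0.2044]] shut [[ 0.5199 -0.2542  0.102 ]] hinge [[ 0.6215 -0.3152  0.092 ]]
```

View pics/ov.png

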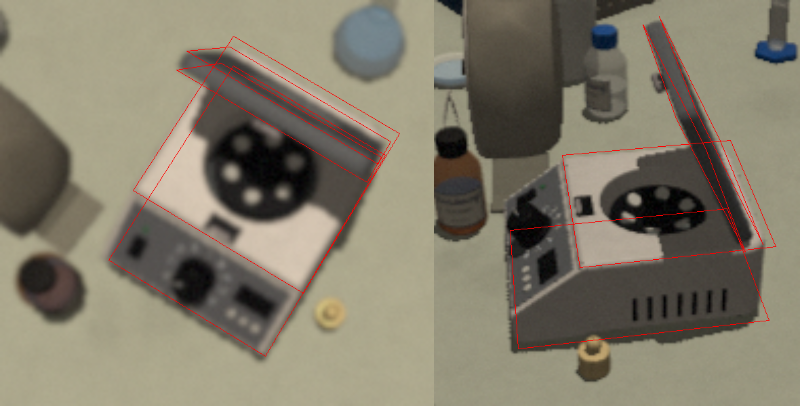

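The overlay fits to within a few mm: machine at about (0.567, -0.281), yaw -31°, lid at about 1.15 rad. Next I'll check obstacle heights and work out the transit.

```bash
cat >>h.py <<'E'
MX,MY,YAW=.567,-.281,-.54
def tri(uvt,uvs):
    A=[]
    for n,(u,v) in(("top",uvt),("scene",uvs)):
        p=viewer.camera_params(n);M=p["K"]@p["world_to_cam"][:3]; A+=[u*M[2]-M[0],v*M[2]-M[1]]
    x=np.linalg.svd(np.array(A))[2][-1]; return x[:3]/x[3]
def togo(target,rot=None):
    """shift in the present tool frame (mm) to a world target, turn (deg)"""
    s=sensors.read_state(); T=R.from_rotvec(s["tcp_rot"]); d=T.inv().apply(np.array(target)-s["tool_pos"])*1e3
    return d.round(1), None if rot is None else np.degrees((T.inv()*rot).as_rotvec()).round(2)
def mrot(tz):  # machine-frame tool: y along machine y, z given tilt deg from down toward machine +x
    c,s_=np.cos(np.radians(tz)),np.sin(np.radians(tz)); z=np.array([s_,0,-c]); y=np.array([0,1.,0]); x=np.cross(y,z)
    return R.from_euler('z',YAW)*R.from_matrix(np.c_[x,y,z])
def m2w(P): return c2w(P,MX,MY,YAW)[0]
def where(): # TCP in machine frame mm
    s=sensors.read_state(); return (R.from_euler('z',-YAW).apply(s["tool_pos"]-[MX,MY,0])*1e3).round(1), s["wrist_force"].round(1), round(s["time"],2)
E
python3 - <<'E'
from h import *
print("red",tri((193,167),(256,72)).round(3),"pump",tri((140,100),(284,62)).round(3))
print(where()[0], togo(m2w([.065,0,.27]),mrot(0)))
for a in(1.15,.9,.6,.3,.09,.0):
    p=lid([-.1185,0,.01],a)[0]*1e3; print(a,(p+[11 if a>.2 else 3,0,0]).round(0))
E
```

```text
red [ 0.581 -0.044  0.229] pump [0.75  0.101 0.166]
[-751.6  612.9  230.1] (array([-693.6, -749.4,  -38.4]), array([-1.200e-01,  1.000e-02,  1.032e+01]))
1.15 [ 34.   0. 204.]
0.9 [  7.   0. 191.]
0.6 [-19.   0. 167.]
0.3 [-37.   0. 137.]
0.09 [-52.   0. 113.]
0.0 [-53.   0. 102.]
```

```bash
python3 -m inch '[0,0,-49,0,0,0,0, 0,0,-49,0,0,0,0, 0,0,-49,0,0,0,0, -33,-36,0,0,0,0,0, -33,-36,0,0,0,0,0, -33,-36,0,0,0,0,0, -33,-36,0,0,0,0,0, -33,-36,0,0,0,0,0]' 40
python3 -m inch '[-33,-36,0,0,0,0,0, -33,-36,0,0,0,0,0, -33,-36,0,0,0,0,0, -33,-36,0,0,0,0,0, -33,-36,0,0,0,0,0, -33,-36,0,0,0,0,0, -33,-36,0,0,0,0,0, -33,-36,0,0,0,0,0]'
python3 -m inch '[-33,-36,0,0,0,0,0, -33,-36,0,0,0,0,0, -33,-36,0,0,0,0,0, -33,-36,0,0,0,0,0, -33,-36,0,0,0,0,0, -33,-36,0,0,0,0,0, 0,0,0,0,0,5.2,0, 0,0,0,0,0,5.2,0]'
python3 - <<'E'
from h import *
print(where(),togo(m2w([.065,0,.27]),mrot(0)),sensors.read_state()["q"])
im=viewer.read_camera("wrist");cv2.imwrite("pics/w1.png",im[:,:,::-1])
E
```

```text
time: 0.9
tool_pos: [0.3288, 0.4032, 0.3777]
tcp_rot: [-0.561, -3.091, 0.001]
wrist_force: [1.0, 0.4, 0.5]
width: -0.003
grip_force: 0.0
time: 1.7
tool_pos: [0.4745, 0.0407, 0.378]
tcp_rot: [-0.562, -3.091, -0.0]
wrist_force: [-0.1, 0.9, 0.8]
width: -0.0
grip_force: 0.0
time: 2.5
tool_pos: [0.5836, -0.231, 0.3763]
tcp_rot: [-0.849, -3.022, -0.001]
wrist_force: [0.0, 0.1, 0.3]
width: -0.001
grip_force: 0.0
(array([-11.5,  51.4, 376.3]), array([0. , 0.1, 0.3]), 2.5) (array([-77.2, -50.7, 106.1]), array([-0.02, -0.18, -0.45])) [-4.16704846e-01  1.23639216e-01  1.50803918e+00  5.96818037e-05
  1.51299836e+00 -1.43972753e+00]
```

View pics/w1.png

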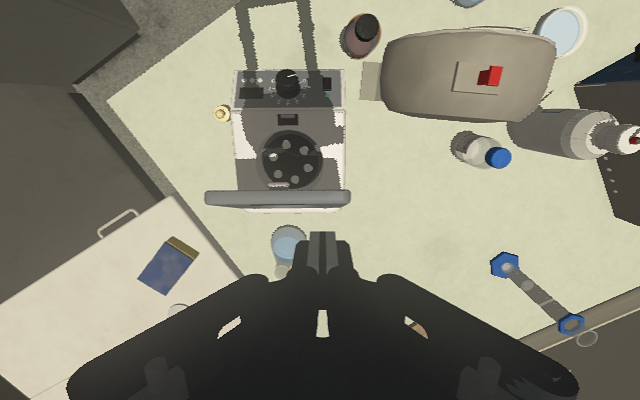

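The wrist view shows the knob at (289,82), the panel's top edge from (233,107) to (345,108), the panel's front from (235,70) to (345,69), and the lid's front edge from (205,198) to (350,198). I'll hold the fitted pose against these.

```bash
python3 - <<'E'
from h import *
p=viewer.camera_params("wrist")
def mod(t):
    x,y,yaw,a,ds,dy=t
    D=np.array([-.0783,dy,.085])+ds*np.array([-.819,0,-.574])+.025*np.array([-.574,0,.819])
    pts=[[-.0783,.0798,.085],[-.0783,-.0798,.085],[-.136,.0798,.0393],[-.136,-.0798,.0393],*lid([[-.138,.082,.002],[-.138,-.082,.002]],a),D]
    return proj("wrist",c2w(pts,x,y,yaw),p)-[[345,108],[233,107],[345,69],[235,70],[350,198],[205,198],[289,82]]
for f in (mod([.567,-.281,-.54,1.153,.03,-.001]),):print(f.round(1))
r=least_squares(lambda t:mod(t).ravel(),[.567,-.281,-.54,1.15,.03,0],loss='soft_l1');print(r.x.round(4));print(mod(r.x).round(1))
E
```

```text
[[-4.2  1.5]
 [-1.6  3.7]
 [-5.6  1.1]
 [ 1.5  1.4]
 [-0.5 -4.4]
 [-4.5 -3. ]
 [-5.3 -0.6]]
[ 0.5665 -0.2767 -0.5502  1.2009  0.0256  0.0021]
[[-1.3  0.2]
 [ 1.   1.2]
 [-2.5 -0.2]
 [ 4.3 -1.1]
 [ 2.6  0. ]
 [-2.1 -0. ]
 [-0.   0. ]]
```

```bash
sed -i 's/^MX,MY,YAW=.*/MX,MY,YAW=.5665,-.2775,-.547/' h.py; python3 - <<'E'
from h import *
print(where(),togo(m2w([.07,0,.2]),mrot(0)))
E
```

```text
(array([-10. ,  49.2, 376.7]), array([ 0.5, -1. ,  0.4]), 2.55) (array([-80.6, -48.9, 176.6]), array([-0.01, -0.14, -0.18]))
```

```bash
python3 -m inch '[-40,-24,0,0,0,0,0, -41,-25,0,0,0,0,0, 0,0,45,0,0,0,0, 0,0,45,0,0,0,0, 0,0,45,0,0,0,0, 0,0,42,0,0,0,0, 0,0,0,0,0,0,0, 0,0,0,0,0,0,0]'
python3 - <<'E'
from h import *
print(where(),togo(m2w([.034,0,.2]),mrot(0)))
im=viewer.read_camera("wrist");cv2.imwrite("pics/w2.png",im[:,:,::-1])
E
```

```text
time: 3.35
tool_pos: [0.6273, -0.3124, 0.2006]
tcp_rot: [-0.838, -3.025, -0.001]
wrist_force: [-0.1, -0.6, 0.7]
width: -0.001
grip_force: 0.0
(array([ 70.1,   1.8, 200.6]), array([-0.1, -0.6,  0.7]), 3.35) (array([36.1, -1.6,  0.7]), array([-0.01, -0.14,  0.39]))
```

```bash
python3 -m inch '[9,0,0,0,0,0,0, 9,0,0,0,0,0,0, 9,0,0,0,0,0,0, 8,0,0,0,0,0,0, 7,0,2,0,0,0,0, 7,0,2,0,0,0,0, 7,0,3,0,0,0,0, 7,0,3,0,0,0,0]'
python3 - <<'E'
from h import *
print(where())
E
```

```text
time: 4.2
tool_pos: [0.5733, -0.2802, 0.1909]
tcp_rot: [-0.84, -3.027, -0.0]
wrist_force: [0.4, -0.6, 0.6]
width: -0.001
grip_force: 0.5
(array([  7.2,   1.3, 190.9]), array([ 0.4, -0.6,  0.6]), 4.2)
```

```bash
python3 - <<'E'
from h import *
a=viewer.read_camera("wrist")[100:300,170:470];b=viewer.read_camera("scene")[80:280,220:420]
cv2.imwrite("pics/c3.png",np.hstack([cv2.resize(a,(480,320)),cv2.resize(b,(320,320))])[:,:,::-1])
E
```

```text
(no output)
```

View pics/c3.png

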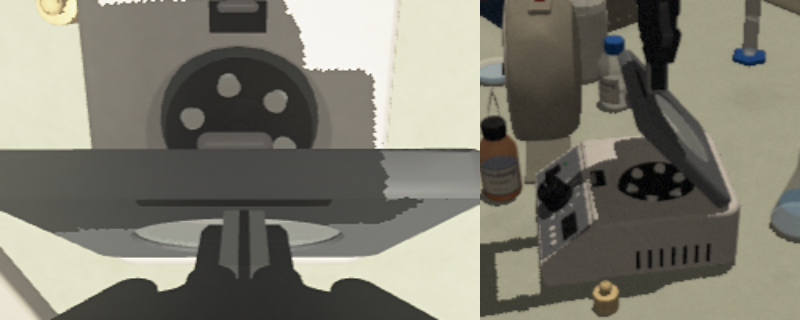

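The fingers are behind the lid, which has started to swing down (scene crop, lid at about 0.95 rad). I'll continue along the arc.

```bash
python3 -m inch '[6.5,0,6,0,0,0,0, 6.5,0,6,0,0,0,0, 6.5,0,6,0,0,0,0, 6.5,0,6,0,0,0,0, 4.5,0,7,0,0,0,0, 4.5,0,7,0,0,0,0, 4.5,0,7,0,0,0,0, 4.5,0,7,0,0,0,0]'
python3 -m inch '[3,0,3.5,0,0,0,0, 3,0,3.5,0,0,0,0, 3,0,3.5,0,0,0,0, 3,0,3.5,0,0,0,0, 2,0,2,0,0,0,0, 1,0,2,0,0,0,0, 0,0,2,0,0,0,0, 0,0,1,0,0,0,0]'
python3 - <<'E'
from h import *
print(where())
E
```

```text
time: 5.1
tool_pos: [0.5359, -0.2576, 0.1386]
tcp_rot: [0.84, 3.027, -0.0]
wrist_force: [-0.2, -0.7, 0.6]
width: -0.002
grip_force: 0.3
time: 5.9
tool_pos: [0.5231, -0.2499, 0.1181]
tcp_rot: [-0.84, -3.027, -0.0]
wrist_force: [-0.3, -0.2, 1.1]
width: -0.002
grip_force: 0.3
(array([-51.4,   1. , 118.1]), array([-0.3, -0.2,  1.1]), 5.9)
```

```bash
python3 -m inch '[2,0,1,0,0,0,0, 2,0,1,0,0,0,0, 0,0,1,0,0,0,0, 0,0,1,0,0,0,0, 0,0,1,0,0,0,0, 0,0,1,0,0,0,0, 0,0,1,0,0,0,0, 0,0,1,0,0,0,0]'
python3 -m inch '[0,0,0.5,0,0,0,0, 0,0,0.5,0,0,0,0, 0,0,0.5,0,0,0,0, 0,0,0.5,0,0,0,0, 0,0,0.5,0,0,0,0, 0,0,0.5,0,0,0,0, 0,0,0,0,0,0,0, 0,0,0,0,0,0,0]'
python3 - <<'E'
from h import *
print(where())
E
```

```text
time: 6.7
tool_pos: [0.5199, -0.248, 0.1105]
tcp_rot: [-0.84, -3.027, -0.0]
wrist_force: [-1.9, 1.0, 6.9]
width: 0.002
grip_force: 3.0
time: 7.5
tool_pos: [0.5199, -0.248, 0.1098]
tcp_rot: [-0.84, -3.027, 0.0]
wrist_force: [-5.9, 2.8, 15.4]
width: 0.0
grip_force: 7.2
(array([-55.1,   1. , 109.8]), array([-5.9,  2.8, 15.4]), 7.5)
```

```bash
python3 -m inch '[0,0,0.5,0,0,0,0, 0,0,0.5,0,0,0,0, 0,0,0.5,0,0,0,0, 0,0,0.5,0,0,0,0, 0,0,0,0,0,0,0, 0,0,0,0,0,0,0, 0,0,0,0,0,0,0, 0,0,0,0,0,0,0]'
```

```text
time: 8.3
tool_pos: [0.5194, -0.2478, 0.1062]
tcp_rot: [-0.84, -3.026, -0.0]
wrist_force: [-4.7, 1.2, 7.2]
width: 0.002
grip_force: 3.4
```

```bash
python3 -m inch '[0,0,0.5,0,0,0,0, 0,0,0.5,0,0,0,0, 0,0,0.5,0,0,0,0, 0,0,0.5,0,0,0,0, 0,0,0.5,0,0,0,0, 0,0,0,0,0,0,0, 0,0,0,0,0,0,0, 0,0,0,0,0,0,0]'
```

```text
time: 9.1
tool_pos: [0.5199, -0.248, 0.1027]
tcp_rot: [0.84, 3.027, -0.0]
wrist_force: [0.3, 0.8, 0.1]
width: -0.004
grip_force: 0.0
```

The force dropped to zero at z = 102.7 mm, so the lid snapped shut. I'll lift off and look at the dial.

```bash
python3 -m inch '[0,0,-15,0,0,0,0, 0,0,-40,0,0,0,0, 0,0,-40,0,0,0,0, 0,0,-30,0,0,0,50, 0,0,0,0,0,0,50, 0,0,0,0,0,0,50, 0,0,0,0,0,0,50, 0,0,0,0,0,0,50]' 60
python3 - <<'E'
from h import *
import json
p=viewer.camera_params("wrist"); im=viewer.read_camera("wrist"); cv2.imwrite("pics/w4.png",im[:,:,::-1]); np.savez("w4.npz",K=p["K"],W=p["world_to_cam"])
print(where())
q=proj("wrist",m2w([-.1,0,.09]))[0].astype(int);print(q)
u,v=np.clip(q,[110,75],[530,325]); c=im[v-75:v+75,u-110:u+110]; print(u-110,v-75)
cv2.imwrite("pics/c4.png",cv2.resize(np.hstack([c]),None,fx=3.5,fy=3.5,interpolation=cv2.INTER_CUBIC)[:,:,::-1])
E
```

```text
time: 9.9
tool_pos: [0.5188, -0.2474, 0.226]
tcp_rot: [-0.839, -3.024, -0.001]
wrist_force: [0.3, 0.3, 0.0]
width: 0.584
grip_force: 0.0
(array([-56.3,   0.9, 226. ]), array([-0.4, -0.1,  0.1]), 9.95)
[321 137]
211 62
```

View pics/c4.png

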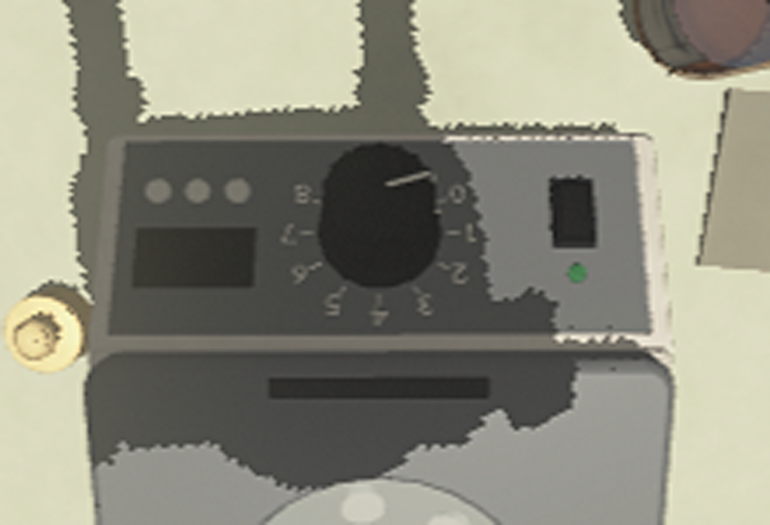

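The lid is shut. The figure ring is clear, with ticks 7 and 1 at crop (308,232) and (450,232), so the dial centre is at (379,232). The pointer runs from (387,185) to (432,173), near 0 or 1. I'll refine the pose from the shut lid and read the pointer.

```bash
python3 - <<'E'
from h import *
d=np.load("w4.npz");p={"K":d["K"],"world_to_cam":d["W"]}
px=lambda u,v:np.array([211+u/3.5,62+v/3.5])
W=d["W"];o=-W[:3,:3].T@W[:3,3]; ray=lambda u,v:W[:3,:3].T@np.linalg.inv(d["K"])@[*px(u,v),1]
def f(t):
    q=proj("w",c2w([[-.076,.06,.1],[-.076,-.06,.1],[-.06,.082,.1],[-.06,-.082,.1]],*t),p)
    obs=[px(620,352),px(140,352),px(672,400),px(87,400)]
    r=q-obs; return [r[0,1],r[1,1],r[2,0],r[3,0]]
r=least_squares(f,[.5665,-.2775,-.547]);print("pose",r.x.round(4),r.fun.round(2))
x,y,yaw=r.x; Rm=R.from_euler('z',-yaw); om=Rm.apply(o-[x,y,0]); rm=lambda u,v:Rm.apply(ray(u,v))
for v in(335,345): a=rm(380,v);print("top edge",(om+a*(.085-om[2])/a[2]).round(4))
for v in(135,141): a=rm(380,v);print("front",(om+a*(-.136-om[0])/a[0]).round(4))
n=np.array([-.574,0,.819]);up=np.array([.819,0,.574])
for xs in(-.0783,-.082,-.086):
    P0=np.array([xs,0,.085]); a=rm(379,232); D=om+a*((P0-om)@n)/(a@n)
    pts=[D+.025*n]+[D+.025*n+.016*(np.cos(t)*up+np.sin(t)*np.array([0,-1,0])) for t in np.radians([-120,-90,-60])]
    q=(proj("w",c2w(pts,x,y,yaw),p)-[211,62])*3.5
    print("xs",xs,"dial",D.round(4),"top centre & rim at 0,1,2:",q.round(0).tolist())
E
```

```text
pose [ 0.5643 -0.2775 -0.5413] [ 0.1   0.11  1.18 -1.19]
top edge [-0.078   0.0001  0.085 ]
top edge [-0.0751  0.0001  0.085 ]
front [-0.136  -0.004  -0.3132]
front [-0.136  -0.0156 -1.3874]
xs -0.0783 dial [-0.1053 -0.0003  0.0661] top centre & rim at 0,1,2: [[378.0, 184.0], [429.0, 159.0], [437.0, 184.0], [429.0, 210.0]]
xs -0.082 dial [-0.1055 -0.0003  0.0685] top centre & rim at 0,1,2: [[378.0, 184.0], [429.0, 158.0], [437.0, 184.0], [430.0, 210.0]]
xs -0.086 dial [-0.1057 -0.0003  0.0712] top centre & rim at 0,1,2: [[378.0, 183.0], [429.0, 158.0], [438.0, 183.0], [430.0, 210.0]]
```

```bash
sed -i 's/^MX,MY,YAW=.*/MX,MY,YAW=.5645,-.2775,-.5413/' h.py; python3 -m inch '[45,0,0,0,0,0,50, 45,0,0,0,0,0,50, 22,0,0,0,0,0,50, 0,0,0,0,-7,0,50, 0,0,0,0,-7,0,50, 0,0,0,0,-7,0,50, 0,0,0,0,-7,0,50, 0,0,0,0,-7,0,50]'
python3 - <<'E'
from h import *
W=viewer.camera_params("wrist")["world_to_cam"];s=sensors.read_state();T=R.from_rotvec(s["tcp_rot"])
print("cam in tool",T.inv().apply(-W[:3,:3].T@W[:3,3]-s["tool_pos"]).round(3),s["q"].round(2))
D=np.array([-.1054,-.0003,.068]);n=np.array([-.574,0,.819])
print(where(),togo(m2w(D+.1*n),mrot(35)))
E
```

```text
time: 10.75
tool_pos: [0.4235, -0.1901, 0.2273]
tcp_rot: [0.679, 2.448, -0.215]
wrist_force: [0.1, 0.8, 0.0]
width: 0.584
grip_force: 0.0
cam in tool [ 0.075  0.001 -0.143] [-0.43 -0.57  2.44 -0.11  0.65 -1.39]
(array([-165.8,    2.3,  227.3]), array([0.1, 0.8, 0. ]), 10.75) (array([42.2, -2.6, 65. ]), array([ 0.01,  0.23, -0.01]))
```

```bash
python3 -m inch '[21,-1,32,0,0,0,50, 21,-1,33,0,0,0,50, 0,0,0,0,0,0,50, 0,0,0,0,0,0,50, 0,0,0,0,0,0,50, 0,0,0,0,0,0,50, 0,0,0,0,0,0,50, 0,0,0,0,0,0,50]'
python3 - <<'E'
from h import *
D=np.array([-.1054,-.0003,.068]);n=np.array([-.574,0,.819]);up=np.array([.819,0,.574])
p=viewer.camera_params("wrist"); im=viewer.read_camera("wrist"); np.savez("w5.npz",K=p["K"],W=p["world_to_cam"])
print(where(),togo(m2w(D+.009*n),mrot(35)))
q=proj("w",m2w(D),p)[0];print(q)
u,v=np.clip(q.astype(int),[100,70],[540,330]); c=cv2.resize(im[v-70:v+70,u-100:u+100],None,fx=4,fy=4,interpolation=cv2.INTER_CUBIC); print(u-100,v-70)
print(((proj("w",[m2w(D),m2w(D+.025*n)]+[m2w(D+.025*n+.016*(np.cos(t)*up+np.sin(t)*np.array([0,-1,0]))) for t in np.radians([-120,-90,-60])],p)-[u-100,v-70])*4).round(0).tolist())
cv2.imwrite("pics/c5.png",cv2.convertScaleAbs(c,alpha=1.5)[:,:,::-1])
E
```

```text
time: 11.55
tool_pos: [0.426, -0.1938, 0.1517]
tcp_rot: [0.68, 2.45, -0.215]
wrist_force: [-0.0, 1.0, 0.3]
width: 0.584
grip_force: 0.0
(array([-162. ,    0.4,  151.4]), array([ 0.5, -0.4,  0.4]), 11.6) (array([ 1.6, -0.7, 91.8]), array([ 0.01,  0.08, -0.  ]))
[320.79829816 188.88048035]
220 118
[[403.0, 284.0], [402.0, 319.0], [472.0, 281.0], [482.0, 320.0], [471.0, 357.0]]
```

View pics/c5.png

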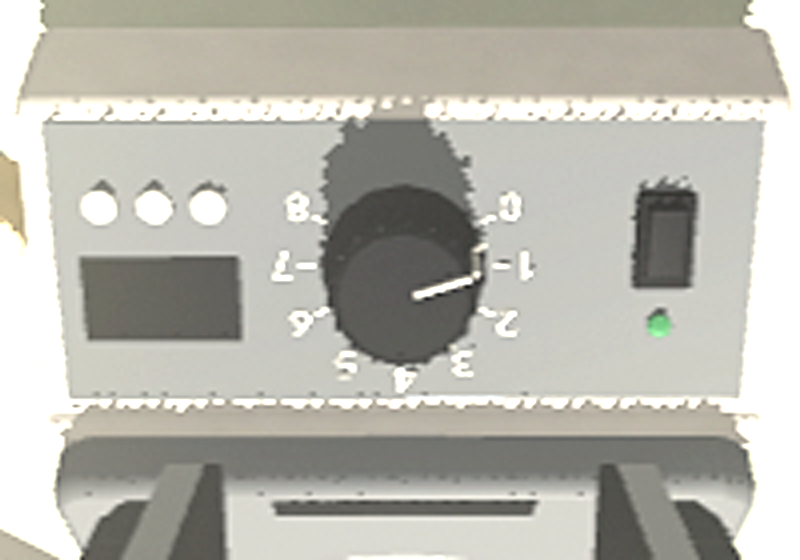

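The head-on view shows ticks 7 and 1 at (308,266) and (497,266), the knob's top disc around (403,298), and the pointer from (415,296) to (473,279), a little past 0. I'll triangulate and measure the pointer angle numerically.

```bash
cat >>h.py <<'E'
def tri2(obs):
    A=[]
    for K,W,(u,v) in obs:
        M=K@W[:3]; A+=[u*M[2]-M[0],v*M[2]-M[1]]
    x=np.linalg.svd(np.array(A))[2][-1]; x=x[:3]/x[3]; return (R.from_euler('z',-YAW).apply(x-[MX,MY,0])*1e3).round(1)
E
python3 - <<'E'
from h import *
d4,d5=np.load("w4.npz"),np.load("w5.npz")
f4=lambda u,v:(d4["K"],d4["W"],(211+u/3.5,62+v/3.5)); f5=lambda u,v:(d5["K"],d5["W"],(220+u/4,118+v/4))
for nm,a,b in(("base centre",(379,232),(402,266)),("tick1",(450,232),(497,266)),("tick7",(308,232),(308,266)),("tick4",(379,300),(402,365)),("top centre",(379,186),(403,298)),("ptr tip",(432,173),(473,279)),("ptr in",(387,185),(415,296)),
  ("tick0",(443,200),(488,218)),("tick8",(318,203),(320,218))):
    print(nm,tri2([f4(*a),f5(*b)]))
E
```

```text
base centre [-105.2   -0.6   62.8]
tick1 [-105.2   20.7   62.8]
tick7 [-105.2  -21.7   62.9]
tick4 [-87.   -0.5  77.3]
top centre [-119.2   -0.2   82.7]
ptr tip [-122.6   14.2   80.4]
ptr in [-119.5    2.1   82.3]
tick0 [-114.1   18.6   56.4]
tick8 [-113.2  -19.    55.6]
```

```bash
python3 - <<'E'
from h import *
D=np.array([-.1052,-.0006,.0628]);n=np.array([-.574,0,.819])
print(where(),togo(m2w(D+.008*n),mrot(35)))
E
```

```text
(array([-162. ,    0.4,  151.4]), array([ 0.5, -0.4,  0.4]), 11.6) (array([ 4.4, -1. , 97.2]), array([ 0.01,  0.08, -0.  ]))
```

```bash
python3 -m inch '[4.4,-1,20,0,0,0,50, 0,0,30,0,0,0,50, 0,0,25,0,0,0,50, 0,0,12,0,0,0,50, 0,0,10,0,0,0,50, 0,0,0,0,0,0,50, 0,0,0,0,0,0,50, 0,0,0,0,0,0,50]'
python3 - <<'E'
from h import *
D=np.array([-.1052,-.0006,.0628]);n=np.array([-.574,0,.819])
print(where(),togo(m2w(D+.008*n),mrot(35)))
E
```

```text
time: 12.4
tool_pos: [0.4696, -0.2212, 0.0692]
tcp_rot: [0.68, 2.451, -0.215]
wrist_force: [0.2, -0.5, 0.3]
width: 0.588
grip_force: 0.0
(array([-110.3,   -0.7,   69.2]), array([ 0.2, -0.5,  0.3]), 12.4) (array([-0.5,  0.1,  0.2]), array([ 0.  ,  0.06, -0.  ]))
```

In position, so I'll close gently on the knob.

```bash
python3 -m inch '[0,0,0,0,0,0,25, 0,0,0,0,0,0,25, 0,0,0,0,0,0,25, 0,0,0,0,0,0,25, 0,0,0,0,0,0,25, 0,0,0,0,0,0,25, 0,0,0,0,0,0,25, 0,0,0,0,0,0,25]' 40
python3 -c "
from workcell import sensors as s;r=s.read_state();print(r['torque'].round(3),r['tool_pos'].round(4))"
```

```text
time: 13.2
tool_pos: [0.4693, -0.2215, 0.0695]
tcp_rot: [0.68, 2.451, -0.216]
wrist_force: [-7.8, 1.0, 7.4]
width: 0.355
grip_force: 38.7
[-0.176  0.538 -0.286] [ 0.4693 -0.2215  0.0695]
```

```bash
cat >>h.py <<'E'
def tz():
    s=sensors.read_state();T=R.from_rotvec(s["tcp_rot"]);print("tool-frame force",T.inv().apply(s["wrist_force"]).round(1),"moment",T.inv().apply(s["torque"]).round(3),"turned",(np.degrees((mrot(35).inv()*T).as_rotvec())).round(1),"q6",s["q"][5].round(2))
E
python3 -m inch '[0,0,-1,0,0,0,25, 0,0,0,0,0,6,25, 0,0,0,0,0,6,25, 0,0,0,0,0,6,25, 0,0,0,0,0,6,25, 0,0,0,0,0,6,25, 0,0,0,0,0,0,25, 0,0,0,0,0,0,25]'
python3 -c "
from h import *
tz()"
```

```text
time: 14.0
tool_pos: [0.4691, -0.2214, 0.0697]
tcp_rot: [1.285, 2.179, -0.007]
wrist_force: [4.5, -6.6, -7.1]
width: 0.35
grip_force: 43.5
tool-frame force [-3.3 -1.9 10. ] moment [ 0.587 -0.383 -0.052] turned [ 0.  -0.1 30. ] q6 -0.7
```

```bash
python3 -m inch '[0,0,0.5,0,0,8,25, 0,0,0,0,0,8,25, 0,0,0,0,0,8,25, 0,0,0,0,0,8,25, 0,0,0,0,0,8,25, 0,0,0,0,0,8,25, 0,0,0,0,0,8,25, 0,0,0,0,0,8,25]' 50
python3 -c "
from h import *
tz()"
python3 -m inch '[0,0,0,0,0,8,25, 0,0,0,0,0,8,25, 0,0,0,0,0,8,25, 0,0,0,0,0,8,25, 0,0,0,0,0,8,25, 0,0,0,0,0,8,25, 0,0,0,0,0,8,25, 0,0,0,0,0,0,25]'
python3 -c "
from h import *
tz()"
```

```text
time: 14.8
tool_pos: [0.4691, -0.2215, 0.0696]
tcp_rot: [2.299, 1.188, 0.428]
wrist_force: [-2.5, -3.3, 1.1]
width: 0.349
grip_force: 51.2
tool-frame force [-4.1  0.5 -1.2] moment [ 0.275 -0.701 -0.076] turned [-0.  -0.1 94.3] q6 0.43
time: 15.6
tool_pos: [0.4691, -0.2214, 0.0695]
tcp_rot: [2.735, -0.025, 0.744]
wrist_force: [-4.1, -1.6, 4.8]
width: 0.352
grip_force: 51.3
tool-frame force [-1.2  3.3 -5.5] moment [-0.447 -0.6    0.019] turned [-0.0e+00 -1.0e-01  1.5e+02] q6 1.4
```

```bash
python3 -m inch '[0,0,0,0,0,8,25, 0,0,0,0,0,8,25, 0,0,0,0,0,0,25, 0,0,0,0,0,0,25, 0,0,0,0,0,0,46, 0,0,0,0,0,0,46, 0,0,0,0,0,0,46, 0,0,0,0,0,0,46]'
python3 -m inch '[0,0,-25,0,0,0,46, 0,0,-40,0,0,0,46, 0,0,-35,0,0,0,46, 0,0,0,0,0,-8,46, 0,0,0,0,0,-8,46, 0,0,0,0,0,-8,46, 0,0,0,0,0,-8,46, 0,0,0,0,0,-8,46]'
python3 - <<'E'
from h import *
tz();print(where())
E
```

```text
time: 16.4
tool_pos: [0.4692, -0.2208, 0.0688]
tcp_rot: [2.764, -0.412, 0.814]
wrist_force: [1.2, -0.4, -0.4]
width: 0.54
grip_force: 0.0
time: 17.2
tool_pos: [0.4199, -0.1913, 0.1508]
tcp_rot: [2.605, 0.539, 0.617]
wrist_force: [-0.1, 0.6, -0.2]
width: 0.536
grip_force: 0.0
tool-frame force [ 0.1 -0.6 -0. ] moment [ 0.206 -0.214  0.008] turned [ -0.    0.  125.6] q6 0.83
(array([-168.3,   -0.6,  150.8]), array([-0.1,  0.6, -0.2]), 17.2)
```

```bash
cat >>h.py <<'E'
def rect(h,im,p,N=400,half=.032):
    D=np.array([-.1052,-.0006,.0628]);n=np.array([-.574,0,.819]);up=np.array([.819,0,.574]);rt=np.array([0,-1.,0])
    src=np.float32([[0,0],[N,0],[N,N],[0,N]]);w=[m2w(D+h*n+half*(a*rt+b*up)) for a,b in((-1,1),(1,1),(1,-1),(-1,-1))]
    H=cv2.getPerspectiveTransform(np.float32(proj("w",w,p)),src); return cv2.warpPerspective(im,H,(N,N),flags=cv2.INTER_CUBIC)
E
python3 - <<'E'
from h import *
p=viewer.camera_params("wrist");im=viewer.read_camera("wrist")
o=cv2.convertScaleAbs(np.hstack([rect(.0245,im,p),rect(0,im,p)]),alpha=1.5);cv2.imwrite("pics/c6.png",o[:,:,::-1])
E
```

```text
(no output)
```

View pics/c6.png

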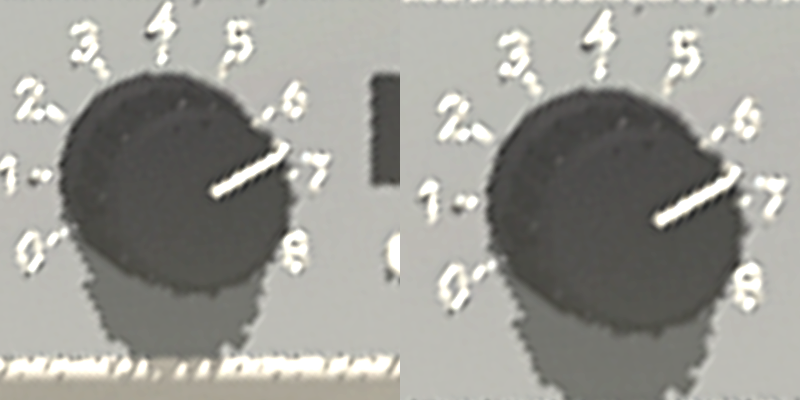

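In the rectified view (left half, knob-top plane) the pointer runs from (213,193) to (285,150), about 59° clockwise from up-slope, which is 6. I'll check this numerically against the earlier pictures.

```bash
python3 - <<'E'
from h import *
def ang(im,p):
    g=rect(.0245,im,p).max(2).astype(float); yy,xx=np.mgrid[:400,:400]-200.; r=np.hypot(xx,yy)
    m=(r<85)&(g>np.percentile(g[r<85],50)+60); x,y=xx[m],-yy[m]
    c=np.array([x.mean(),y.mean()]);d=np.linalg.svd(np.c_[x,y]-c,full_matrices=False)[2][0]; d=d*np.sign(d@c)
    print(m.sum(),"centroid dir",np.degrees(np.arctan2(c[0],c[1])).round(1),"line dir",np.degrees(np.arctan2(d[0],d[1])).round(1),"-> dial deg",(120+np.degrees(np.arctan2(d[0],d[1]))).round(1))
d=np.load("w4.npz");ang(cv2.imread("pics/w4.png"),{"K":d["K"],"world_to_cam":d["W"]})
p=viewer.camera_params("wrist");ang(viewer.read_camera("wrist"),p);print(where())
E
```

```text
549 centroid dir -109.1 line dir -107.4 -> dial deg 12.6
801 centroid dir 60.4 line dir 59.8 -> dial deg 179.8
(array([-168.3,   -0.6,  150.7]), array([-0.2,  1. , -0. ]), 17.3)
```

The pointer reads 179.8°, but it started at an odd 12.6°. To confirm that the detent and the figure agree, I'll regrasp, offset the dial by about 9° and release. It should click back to 6.

```bash
python3 -m inch '[0,0,0,0,0,8,46, 0,0,0,0,0,8,46, 0,0,0,0,0,8,46, 0,0,30,0,0,8,46, 0,0,30,0,0,8,46, 0,0,25,0,0,0,46, 0,0,14,0,0,0,46, 0,0,0,0,0,0,46]'
python3 -m inch '[0,0,0,0,0,0,25, 0,0,0,0,0,0,25, 0,0,0,0,0,0,25, 0,0,0,0,0,0,25, 0,0,0,0,0,0,25, 0,0,0,0,0,3,25, 0,0,0,0,0,3,25, 0,0,0,0,0,3,25]' 50
python3 -c "
from h import *
tz();print(where())"
python3 -m inch '[0,0,0,0,0,0,25, 0,0,0,0,0,0,46, 0,0,0,0,0,0,46, 0,0,0,0,0,0,46, 0,0,-25,0,0,0,46, 0,0,-40,0,0,0,46, 0,0,-35,0,0,0,46, 0,0,0,0,0,0,46]'
python3 - <<'E'
from h import *
p=viewer.camera_params("wrist");im=viewer.read_camera("wrist")
g=rect(.0245,im,p).max(2).astype(float); yy,xx=np.mgrid[:400,:400]-200.; r=np.hypot(xx,yy)
m=(r<85)&(g>np.percentile(g[r<85],50)+60); x,y=xx[m],-yy[m]
print(m.sum(),120+np.degrees(np.arctan2(x.mean(),y.mean())));tz()
E
```

```text
time: 18.1
tool_pos: [0.4679, -0.2204, 0.0673]
tcp_rot: [2.767, -0.417, 0.809]
wrist_force: [-0.2, -0.1, -0.1]
width: 0.539
grip_force: 0.0
time: 18.9
tool_pos: [0.4679, -0.2207, 0.0699]
tcp_rot: [2.758, -0.642, 0.849]
wrist_force: [4.5, -6.4, -8.9]
width: 0.348
grip_force: 50.2
tool-frame force [ 0.5  3.2 11.4] moment [-0.395 -0.323 -0.071] turned [ 0.000e+00 -1.000e-01  1.752e+02] q6 1.83
(array([-112. ,   -1.1,   69.9]), array([ 4.5, -6.4, -8.9]), 18.9)
time: 19.7
tool_pos: [0.4214, -0.1916, 0.1582]
tcp_rot: [2.752, -0.636, 0.865]
wrist_force: [0.2, -0.9, 0.8]
width: 0.539
grip_force: 0.0
785 180.6326474202483
tool-frame force [ 0.5 -0.3 -0.2] moment [ 0.023 -0.249  0.016] turned [-8.00e-01  1.00e-01  1.75e+02] q6 1.69
```

After the 9° offset the dial clicked back to 180°, so it rests in the detent at 6. The arm is clear of everything, so I'm handing in.

```bash
python3 -c "
from workcell import job;print(job.finish_job())"
```

```text
the job is handed in; nothing more can be done
None
```

The lid is pressed fully shut past its catch and the dial rests in the click position at 6. The bottle and brass weight were not touched, and the job is handed in; no verdict came back.

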